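# Set the plate shaker to speed 6 and start it

## Task

The microplate shaker is loaded: turn its speed selector (the large bar knob on the left of the sloping panel) clockwise, click by click, to speed 6, the sixth dash after the round off dot, pushing its bar round with a fingertip and never pinching it. When it sits in that click, press the square start key between the two knobs all the way down and let it come up again. Leave the timer knob on the right at its setting, and leave the plates and everything else on the bench where they are.

Things in the scene. Friction and masses are not known exactly. Their poses are not given: they have to be found in the camera images.
- shaker: Microplate shaker, cream housing, fixed on the bench, 350 mm deep (own x, front to back) by 300 wide (y, left). Origin on the bench under its centre; z up. The front 160 mm is the grey control panel, sloping from 52 mm high at the front edge up to 92 mm (14 degrees); behind is a flat deck 97 mm high with an aluminium platform (top at 108 mm) carrying two microplates.
- speed_axis (a point): Point on the turning axis of the speed selector, on the top face of its skirt. Fixed to the panel, does not turn: z is the panel's normal, x runs up the slope away from the robot, y to the left. The panel goes on 70 mm up the slope from here; the start key's centre is 93 mm away, the timer knob's axis 150 mm to the right.
- speed (a joint): Angle of the speed selector in rad, growing clockwise seen from above: 0 = off, one click every 0.5236 (30 degrees), clicks 0 to 9, stops at both ends; speed 6 = 3.1416. The pointer's direction, counter-clockwise from the x of speed_axis, is 135 degrees minus this value. It starts in a click from 0 to 3.
- speed_pointer (a point): Pointed end of the speed selector's bar, 28 mm from the axis, 11 mm above the skirt; x points outwards along the bar. Black knob: skirt 64 mm wide, 8 mm above the panel; a bar across it 56 mm long, 11 wide, 22 high above the skirt, white line on its pointed end. Leaving a click takes 0.09 N m (4 N on the bar 24 mm from the axis); half-way it snaps on to the next by itself.
- start_key (a joint): How far the start key is pressed in, in m: 0 = up, 0.005 = all the way down. It moves square to the panel against a spring, about 1.2 N at first and 4 N at the bottom, and comes up by itself.
- start_key_top (a point): Centre of the top face of the start key: grey, square, 26 by 26 mm, in a black 34 mm bezel at the front of the panel midway between the two knobs. Its top is 10 mm above the panel, 6 mm above the bezel. Moves with the key; z is the panel's normal, against which it is pressed.
- timer_pointer (a point): Pointed end of the bar of the timer knob, 19 mm from its axis, 8 mm above its skirt: a smaller knob of the same kind (skirt 46 mm, bar 38 long, 9 wide, 16 high) at the right of the panel, its axis 150 mm to the right of the speed selector's. It stands in some click and must stay there.
- open_plate: White 96-well microplate, 128 x 86 x 14 mm, lying loose on the left of the shaker's platform; origin at the centre of its underside.
- lidded_plate: White microplate with a clear lid, 128 x 86 x 17 mm, lying loose on the right of the platform; origin at the centre of its underside.
- tip_box: Open box of pipette tips, 120 x 82 x 53 mm, on the bench on one side of the shaker; origin at the centre of its underside.
- tube_rack: White rack with capped sample tubes, 110 x 60 x 82 mm, on the bench on the other side of the shaker; origin at the centre of its underside.
- reagent_bottle: Amber bottle, 60 mm diameter, 125 mm high, on the bench left of the back of the shaker; origin at the centre of its underside.
- reservoir: White open reagent trough, 75 x 130 x 24 mm, on the bench in front of the shaker; origin at the centre of its underside.
- marker: Marker pen, 130 mm long, 16 mm thick, lying on the bench in front of the shaker; origin on its underside near its middle.
- pipette: Pipette, about 280 mm long, 26 mm thick, lying on the bench right of the shaker; origin on its underside near its middle.

How it is judged:
On the way, in this order (a step that is already met when the one before it is completed fails the run):
1. the speed selector sits in click 6 (value of joint speed between 3.0216 and 3.2616 rad), for 0.3 s.
2. the start key is pressed down with the selector at 6 (all of step 1 and value of joint start_key above 0.004 m), for 0.05 s.
At the end, for the whole second after the job is handed in: The speed selector rests within 0.12 rad of speed 6 (3.14 rad), the start key is up again (within 1 mm), the timer pointer is within 6 mm of where it was, and every loose thing is within 15 mm of where it was (all of step 1 and value of joint start_key below 0.001 m and distance of timer_pointer from where it was at the start of the episode below 0.006 m and distance of each of open_plate, lidded_plate, tip_box, tube_rack, reagent_bottle, reservoir, marker, pipette from where it was at the start of the episode below 0.015 m); the robot touches nothing.
It fails at once if the start key is pressed while the speed selector is not at 6 (value of joint start_key above 0.003 m and not (value of joint speed between 3.0216 and 3.2616 rad)).
It fails at once if the speed selector's bar is pinched from both sides (contact force between the fingers and speed_c2 above 2 N and contact force between the fingers and speed_c3 above 2 N).
It fails at once if the timer knob is turned away from its setting (distance of timer_pointer from where it was at the start of the episode above 0.008 m).
It fails at once if a plate or another loose thing is lifted, carried or knocked away (distance of any of open_plate, lidded_plate, tip_box, tube_rack, reagent_bottle, reservoir, marker, pipette from where it was at the start of the episode above 0.02 m).
It also fails if it takes over 42 s, if anything falls off the work surface, if the arm or the gripper's body presses on something with over 40 N, if the wrist force passes 120 N, or if a joint passes its speed limit or range.

## Robot

A 7-joint arm with a two-finger parallel gripper is mounted at the origin on the work surface. World frame = base frame: x ahead of the robot, y to its left, z up, the work surface at z = 0. Lengths are in m, angles in rad, forces in N, time in s.
With the tool pointing down it reaches from about 0.4 to 0.875 m from the base axis. Payload 4.4 kg.
Tool frame: the origin (TCP) lies on the centre line of the jaws, within the pads' length; the fingertips stand 11 mm ahead of it and the grasp point (between the pads) lies 8 mm behind it (r.tip_extent is the distance from the TCP to the fingertips, in m); z points along the fingers, y is the line along which they close (so a half turn about z gives the same grasp; the last joint's range is limited). The gripper opens to 85 mm and grips with 20 to 120 N. Pads are 22 mm wide; open, the fingers measure 114 mm over their backs; the gripper's body (76 mm by 85 mm) begins 54 mm behind the grasp point. The pads swing forward as they close: fully open they stand 13 mm farther back than shut.
Start: joints at [1.218, 0.628, 0.038, 1.517, -0.027, 0.996, -0.02], TCP at [0.184, -0.623, 0.242] pointing down, gripper open.
Joint ranges: [-3.06, 3.06], [-0.37, 2.12], [-1.25, 1.32], [0.18, 2.47], [-1.1, 4.24], [0.23, 1.98], [-2.94, 2.94]. Speed limits (rad/s): [2.57, 2.57, 3.14, 3.14, 3.14, 3.14, 3.14].

## Interface

Orientations are given as a rotation vector (axis times angle).
In Python, from cell import r, viewer gives the robot as it stands.
- The arm moves only by the shell command python3 -m inch 'ROWS' [FORCE]. ROWS is JSON, a list that holds one entry, the list of rows, each a list of 5 numbers: the shift along the tool's x, y, z in mm, then the turn about the tool's z in rad, then the closure in counts, from 0 (fully open) to 255 (shut). A call has exactly 5 rows; each row is the pose to reach, as a shift and turn from the pose commanded when the call began, along the tool's axes at that moment; what a row does not reach only later rows make up. A row lasts 1/8 s, in which the tool goes at most 62.5 mm and 10.7 degrees, less where a joint would pass 70% of its speed; a pose out of reach is approached as far as the arm can. A call with a gripper value outside its range is refused whole. The fingers move at their own pace and stop on an object; FORCE is the grip in N (left out, the last holds). Time passes only in rows, so rows that repeat a pose let the fingers close, or fill a call up. It gives the time, the measured TCP pose, the force, the opening and the grip force at its end, in the units of the state.
- r.sense(): the state, without advancing time (a new reading comes with each control period).
- viewer.get_image(name): name is "scene" or "top" or "wrist"; returns the picture (384x512x3 uint8, red, green, blue); there is no depth.
- viewer.get_calibration(name): a dict with "K" (3x3 intrinsics, pixels), "dist" ([k1, k2, p1, p2, k3] as OpenCV has them; the pictures are not rectified), "world_to_cam" (4x4, takes a point from world to camera coordinates); the wrist camera has in their place "tool_from_camera" (4x4, takes a point from camera to tool coordinates, whose origin is the TCP and whose axes are the flange's). Camera axes: x right, y up, looking along -z (the intrinsics and any distortion apply to the point x, -y, -z); pixel columns grow to the right and rows downward; lengths in m; the calibration is good to about 2 mm. A picture is of the moment at which its call begins: read the wrist's pose just before it. get_calibration takes no time and is no camera call.
- r.finish_job(): hands the job in; it is judged then, once.
The state is a dict: "time_s": time; "joints": joint angles; "joint_vel": joint speeds; "joint_efforts": joint torques, N m; "tool_pos": TCP position; "orientation": TCP orientation; "wrist_force": force on the tool from outside, world axes, zero at the start; "moment": the same for the moment, N m; "grip_width": finger opening in m; "gripper_force": force on a finger pad.
Only numpy, scipy, OpenCV 4.12 (cv2) and the standard library are available. Lean on these libraries where they do the work, as an engineer would, in place of code of your own. Each camera call takes 0.05 s, during which the arm holds its last target. There are 200 camera calls.

## Working session

There is one attempt and no reset: what is moved stays moved. The work goes in short steps, Python scripts to look and compute and a shell command to move; the robot and the scene stay as the last step left them, time stands still between calls to the robot, and variables do not carry over. Pictures are saved under pics/ and viewed, at most 10 in all, crops included, and the job is handed in when it is done.

```bash
ls; mkdir -p pics
python3 - <<'E'
from cell import r, viewer
import cv2,numpy as np
s=r.sense(); print(s['time_s'],s['tool_pos'],s['orientation'],s['grip_width'],r.tip_extent)
a=viewer.get_image("scene");b=viewer.get_image("top")
np.save('pics/s.npy',a);np.save('pics/t.npy',b)
cv2.imwrite('pics/a.png',a[:,:,::-1]);cv2.imwrite('pics/b.png',b[:,:,::-1])
for n in("scene","top","wrist"):
  c=viewer.get_calibration(n);print(n,{k:np.round(v,4).tolist() for k,v in c.items()})
E
```

```text
pics
0.0 [ 0.18371569 -0.62285316  0.2413665 ] [-3.10745673e+00 -4.48652325e-01  4.91165029e-04] 0.08510307607510517 0.011
scene {'K': [[433.3229, 0.0, 259.0857], [0.0, 433.3229, 188.7643], [0.0, 0.0, 1.0]], 'dist': [-0.0923, 0.0, 0.0, 0.0, 0.0], 'world_to_cam': [[-0.8955, 0.4445, 0.0237, 0.4898], [-0.2251, -0.4982, 0.8373, 0.0429], [0.384, 0.7445, 0.5462, -1.1774], [0.0, 0.0, 0.0, 1.0]]}
top {'K': [[413.5644, 0.0, 247.6804], [0.0, 413.5644, 190.9542], [0.0, 0.0, 1.0]], 'dist': [-0.0569, 0.0, 0.0, 0.0, 0.0], 'world_to_cam': [[-0.0131, -0.9999, -0.0039, -0.0041], [0.9869, -0.0135, 0.161, -0.5606], [-0.161, -0.0017, 0.987, -0.8773], [0.0, 0.0, 0.0, 1.0]]}
wrist {'K': [[323.9502, 0.0, 257.68], [0.0, 323.9502, 188.1982], [0.0, 0.0, 1.0]], 'dist': [-0.0662, 0.0, 0.0, 0.0, 0.0], 'tool_from_camera': [[0.0008, 0.9524, 0.3049, 0.0773], [1.0, -0.0008, -0.0, -0.0002], [0.0002, 0.3049, -0.9524, -0.1323], [0.0, 0.0, 0.0, 1.0]]}
```

View pics/a.png

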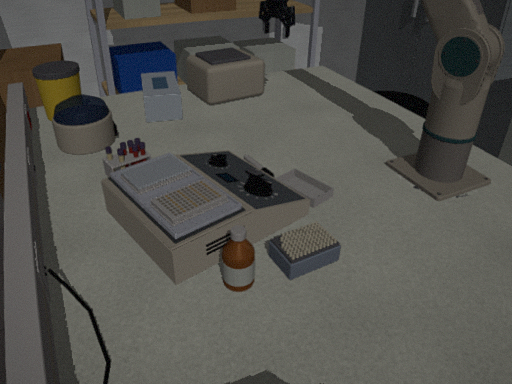

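View pics/b.png

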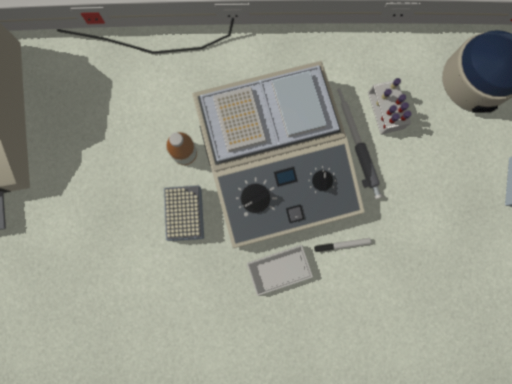

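The scene view shows the shaker with its panel around (250,180) and the tip box at (305,245). The top view shows the speed knob at about (256,198), the key at (295,213) and the timer at (322,181). I'll enlarge both views.

Run:
```python
import cv2,numpy as np
a=np.load('pics/s.npy')[:,:,::-1];b=np.load('pics/t.npy')[:,:,::-1]
f=lambda im,x,y,w,h,s:cv2.convertScaleAbs(cv2.resize(im[y:y+h,x:x+w],None,fx=s,fy=s,interpolation=cv2.INTER_CUBIC),alpha=1.6)
A=f(a,170,135,160,60,5);B=f(b,205,135,160,60+0,5);B=f(b,208,150,160,60,5)
B=f(b,208,136,160,110,5)[:550]
cv2.imwrite('pics/c.png',B);cv2.imwrite('pics/d.png',f(a,170,135,160,90,5))
```

```text
(no output)
```

View pics/c.png

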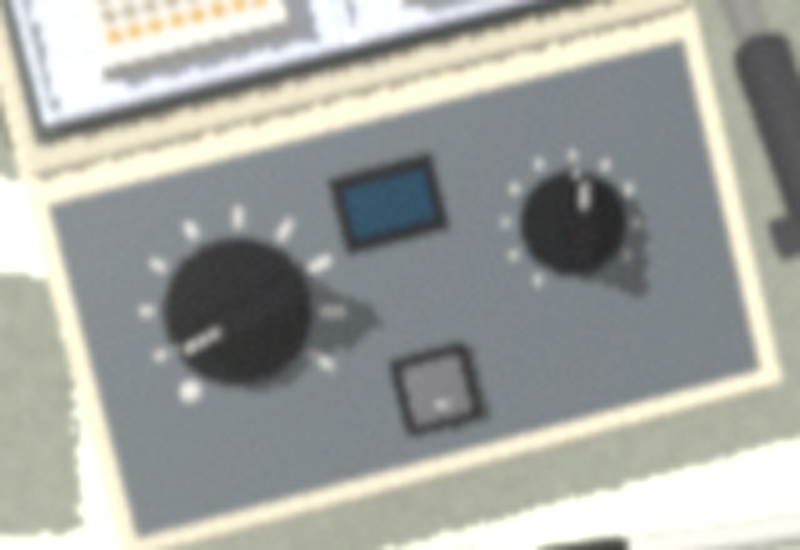

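View pics/d.png

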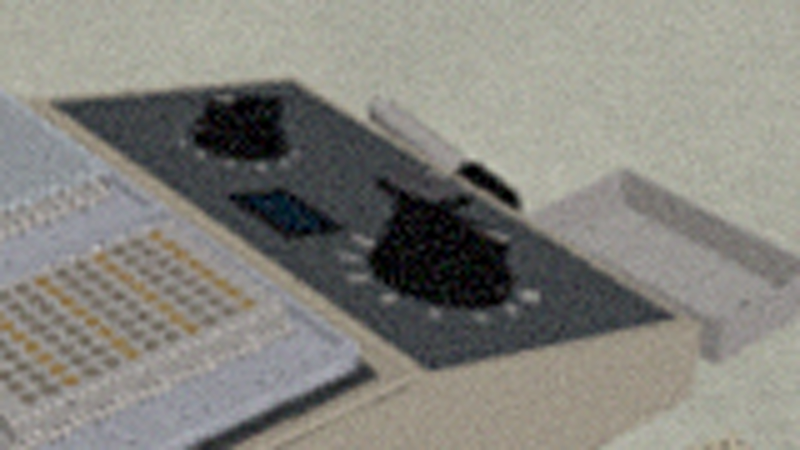

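The top crop shows the pointer (183,350)-(220,332) aimed at the first dash after the dot (190,392), so the selector is in click 1. The dash rings, the key (438,388) and the timer are clear. In the scene crop the speed ring runs from the dot at (530,296) round to (361,241). I'll fit the shaker pose from both views.

```bash
cat > geo.py <<'E'
import numpy as np,cv2
from cell import viewer
from scipy.spatial.transform import Rotation as R
from scipy.optimize import least_squares
def proj(P,cal,w2c=None):
    W=cal['world_to_cam'] if w2c is None else w2c; W=np.array(W)
    p=np.atleast_2d(P)@W[:3,:3].T+W[:3,3]; p=p*[1,-1,-1]
    return cv2.projectPoints(p,np.zeros(3),np.zeros(3),np.array(cal['K']),np.array(cal['dist']))[0][:,0]
A=np.arctan2(40,160)
def axis_pose(q):  # q: x,y,z of speed-axis foot on panel, yaw
    Rm=(R.from_euler('z',q[3])*R.from_euler('y',-A)).as_matrix(); return Rm,np.array(q[:3])
def W(q,p): Rm,t=axis_pose(q); return np.atleast_2d(p)@Rm.T+t
def ring(k,rad,c=(0,0,0)):
    th=np.radians(135-30*np.asarray(k)); return np.c_[rad*np.cos(th),rad*np.sin(th),0*th]+np.array(c)
E
cat > fit.py <<'E'
from geo import *
u=lambda a,ox,oy:(np.array(a,float)+.5)/5-.5+[ox,oy]
T=u([(190,392),(160,356),(147,311),(157,264),(190,229),(237,216),(285,228),(319,262),(332,312),(322,360)],208,136)
TT=u([(538,281),(513,255),(505,223),(514,188),(539,164),(572,155),(606,164),(629,188)],208,136)
S=u([(530,296),(511,311),(482,318),(445,316),(389,299),(354,280),(348,259),(361,241)],170,135)
K=u([(438,388)],208,136)
ct,cs=viewer.get_calibration('top'),viewer.get_calibration('scene')
def res(q):
    q_=q[:4]
    return np.concatenate([(proj(W(q_,ring(range(10),q[4])),ct)-T).ravel(),(proj(W(q_,ring(range(8),q[4])),cs)-S).ravel(),
     (proj(W(q_,ring(range(8),q[5],(0,-.15,0))),ct)-TT).ravel(),(proj(W(q_,[[-.055,-.075,.010]]),ct)-K).ravel()])
s=least_squares(res,[.65,0,.075,.25,.04,.03],loss='soft_l1');q=s.x
print('q',q.round(4),'A',np.degrees(A)); print(np.abs(res(q)).reshape(-1,2).round(1).tolist())
print('expect foot z',.052+.095*np.sin(A), 'front edge z',W(q,[[-.095,0,0]])[0])
print('key top',W(q,[[-.055,-.075,.010]])); np.save('q.npy',q)
E
python3 fit.py
```

```text
q [ 0.5403 -0.0277  0.0747  0.2526  0.0406  0.0291] A 14.036243467926479
[[0.2, 0.2], [0.7, 0.6], [0.6, 0.2], [0.1, 0.1], [0.2, 0.2], [0.3, 0.3], [0.1, 0.4], [0.1, 0.5], [0.0, 0.1], [0.6, 0.4], [0.5, 0.0], [0.7, 0.3], [0.5, 0.3], [2.6, 0.3], [0.7, 0.0], [0.1, 0.4], [0.3, 0.4], [0.4, 0.2], [0.2, 0.3], [0.0, 0.0], [0.0, 0.3], [0.0, 0.0], [0.0, 0.1], [0.0, 0.1], [0.2, 0.1], [0.1, 0.0], [0.5, 0.6]]
expect foot z 0.07504088437845163 front edge z [ 0.45103814 -0.05069177  0.05161142]
key top [[ 0.50500746 -0.11422005  0.07101427]]
```

```bash
cat > plan.py <<'E'
from geo import *
from cell import r
import sys
q=np.load('q.npy')[:4]; FW=.011; FL=.0145; TIP=r.tip_extent
def pose(th,gap=0.,rad=.026,clear=.005,half=FW):
    """TCP pos, yaw for tool x=-n on the ccw face of a bar at th deg"""
    t=np.radians(th);u=np.array([np.cos(t),np.sin(t)]);n=np.array([np.sin(t),-np.cos(t)])
    c=rad*u-(.0055+half+gap)*n
    # contact line taken mid-way up engaged height (panel z = .020)
    yaw=q[3]+t-np.pi/2+np.pi
    P=W(q,[[c[0],c[1],.018]])[0]
    Rm,o=axis_pose(q); nz=Rm[:,2]
    ex=np.array([np.cos(yaw),np.sin(yaw)]);ey=np.array([np.sin(yaw),-np.cos(yaw)])
    zs=[]
    for a in(-FW,FW):
        for b in(-FL,FL):
            xy=P[:2]+a*ex+b*ey
            zs.append(o[2]+((.008+clear)-(xy-o[:2])@nz[:2])/nz[2])
    return np.array([P[0],P[1],max(zs)+TIP]),yaw
def cur():
    s=r.sense();M=R.from_rotvec(s['orientation']).as_matrix();return s,np.array(s['tool_pos']),M,np.arctan2(M[1,0],M[0,0])
def row(P,yaw,M,p0,y0):
    d=M.T@(P-p0)*1000; t=-((yaw-y0+np.pi)%(2*np.pi)-np.pi); return d.round(1).tolist()+[round(t,3)]
E
python3 - <<'E'
from plan import *
s,p,M,y=cur();P,yaw=pose(105,gap=.012);print(P,yaw-y,M.round(3).tolist())
print(row(P+[0,0,.06],yaw,M,p,y)); print('up/back for view',row(W(q,[[-.03,-.075,0.0]])[0]*[1,1,0]+[-.05,0,.27],y,M,p,y))
E
```

```text
[ 0.49943651 -0.01988106  0.09324667] 3.3691666677789756 [[0.959, 0.283, -0.001], [0.283, -0.959, 0.002], [-0.0, -0.002, -1.0]]
[473.4, -488.9, 89.1, np.float64(2.914)]
up/back for view [430.8, -410.3, -27.8, np.float64(-0.0)]
```

```bash
python3 -m inch '[[[43,-42,0,0,255],[86,-84,0,0,255],[129,-126,0,0,255],[172,-168,0,0,255],[215,-210,0,0,255]]]' 40; python3 -m inch '[[[43,-42,-6,0,255],[86,-84,-12,0,255],[129,-126,-18,0,255],[172,-168,-24,0,255],[216,-200,-28,0,255]]]'
python3 - <<'E'
from plan import *
s,p,M,y=cur();print(s['time_s'],p,np.degrees(y),np.round(s['joints'],2),s['grip_width'],s['wrist_force'])
s,p,M,y=cur();im=viewer.get_image('wrist');cal=viewer.get_calibration('wrist')
Tt=np.eye(4);Tt[:3,:3]=M;Tt[:3,3]=p
w2c=np.linalg.inv(Tt@np.array(cal['tool_from_camera']))
im=im[:,:,::-1].copy()
np.save('pics/w1.npy',im)
for pts,c in((ring(range(10),.0406),(0,0,255)),(ring(range(8),.0291,(0,-.15,0)),(0,255,0)),(np.array([[-.055,-.075,.01]])+np.array([[-13,-13,0],[13,-13,0],[13,13,0],[-13,13,0]])/1000,(255,0,255)),
  (np.array([[.028*np.cos(np.radians(105)),.028*np.sin(np.radians(105)),.03],[0,0,.03]]),(0,255,255))):
  for a in proj(W(q,pts),cal,w2c): 
    if 0<a[0]<512 and 0<a[1]<384: cv2.circle(im,tuple(int(round(v)) for v in a),1,c,-1)
cv2.imwrite('pics/e.png',cv2.resize(im,(800,600),interpolation=cv2.INTER_CUBIC))
E
```

```text
time_s: 0.72
tool_pos: [0.3314, -0.3593, 0.2422]
orientation: [-3.109, -0.449, -0.0]
wrist_force: [1.5, -0.3, 0.7]
grip_width: 0.0002
gripper_force: 0.0
time_s: 1.35
tool_pos: [0.4818, -0.106, 0.2706]
orientation: [-3.109, -0.451, 0.0]
wrist_force: [0.9, -1.4, 0.8]
grip_width: -0.0
gripper_force: 0.0
1.35 [ 0.48180227 -0.10604379  0.27055496] 16.492671501879542 [ 0.19  0.37 -0.04  1.91  0.02  0.87 -1.14] -2.77540445254654e-05 [ 0.88733281 -1.39332604  0.78364528]
```

View pics/e.png

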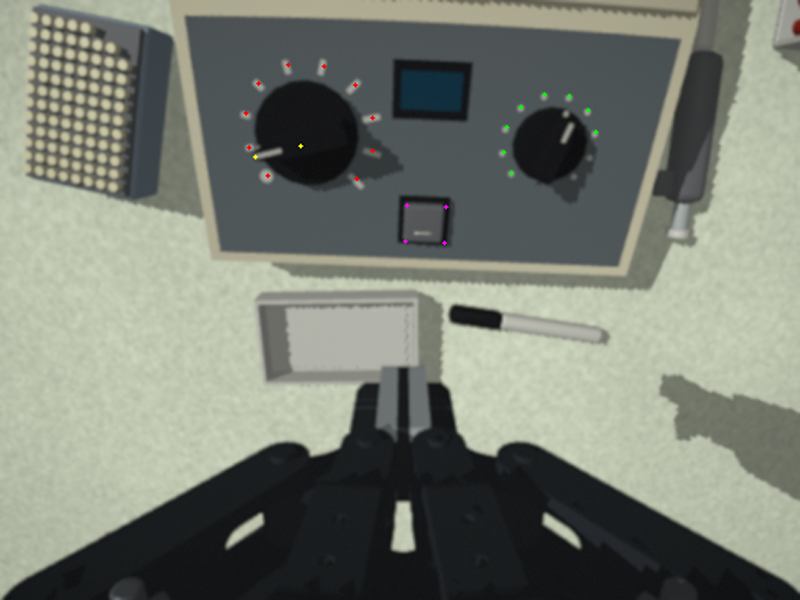

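The wrist view shows the projected rings, key corners (405-446, 205-243) and pointer (click 1) lying on the picture to within about 2 mm, so the fit holds. I'll turn the tool and go to a hover.

```bash
python3 -m inch '[[[8,-16,10,-0.18,255],[16,-32,20,-0.36,255],[25,-48,30,-0.54,255],[34,-64,45,-0.72,255],[42,-79,60,-0.90,255]]]'; for i in 1 2; do :; done
python3 -m inch '[[[0,0,0,-0.18,255],[0,0,0,-0.36,255],[0,0,0,-0.54,255],[0,0,0,-0.72,255],[0,0,0,-0.90,255]]]'
python3 -m inch '[[[0,0,0,-0.18,255],[0,0,0,-0.36,255],[0,0,0,-0.54,255],[0,0,0,-0.72,255],[0,0,0,-0.90,255]]]'
python3 - <<'E'
from plan import *
s,p,M,y=cur();print(np.round(s['joints'],2),np.degrees(y))
P,yaw=pose(105,gap=.012)
print(row(P+[0,0,.03],yaw,M,p,y))
E
```

```text
time_s: 2.02
tool_pos: [0.4991, -0.0203, 0.2097]
orientation: [-2.599, -1.764, 0.0]
wrist_force: [-0.6, 0.4, -0.5]
grip_width: -0.0
gripper_force: 0.0
time_s: 2.65
tool_pos: [0.4989, -0.021, 0.21]
orientation: [-1.573, -2.719, 0.001]
wrist_force: [0.6, -0.8, 0.2]
grip_width: 0.0001
gripper_force: 0.0
time_s: 3.28
tool_pos: [0.4989, -0.0211, 0.21]
orientation: [-0.234, -3.132, 0.0]
wrist_force: [-0.2, -0.2, -0.1]
grip_width: -0.0001
gripper_force: 0.0
[ 0.51  0.56 -0.78  1.95  0.52  0.84  0.87] 171.45133952846754
[-0.4, 1.3, 86.8, np.float64(-0.664)]
```

```bash
python3 -m inch '[[[0,1,20,-0.17,255],[0,1,40,-0.34,255],[0,1,60,-0.50,255],[0,1,80,-0.66,255],[0,1,87,-0.66,255]]]'
python3 - <<'E'
from plan import *
s,p,M,y=cur();print(np.degrees(y))
for a in [dict(th=105,gap=.012),dict(th=105,gap=.006)]:
  P,yaw=pose(**a);print(P,row(P,yaw,M,p,y))
im=viewer.get_image('scene')[:,:,::-1];cv2.imwrite('pics/f.png',cv2.convertScaleAbs(cv2.resize(im[95:215,190:350],None,fx=5,fy=5,interpolation=cv2.INTER_CUBIC),alpha=1.6))
E
```

```text
time_s: 3.9
tool_pos: [0.4984, -0.0201, 0.122]
orientation: [0.781, -3.04, -0.002]
wrist_force: [0.9, -0.5, -0.3]
grip_width: 0.0
gripper_force: 0.0
-151.16985727656356
[ 0.49943651 -0.01988106  0.09324667] [-1.0, -0.3, 28.7, np.float64(-0.011)]
[ 0.50449252 -0.01697229  0.0946523 ] [-6.9, -0.2, 27.3, np.float64(-0.011)]
```

View pics/f.png

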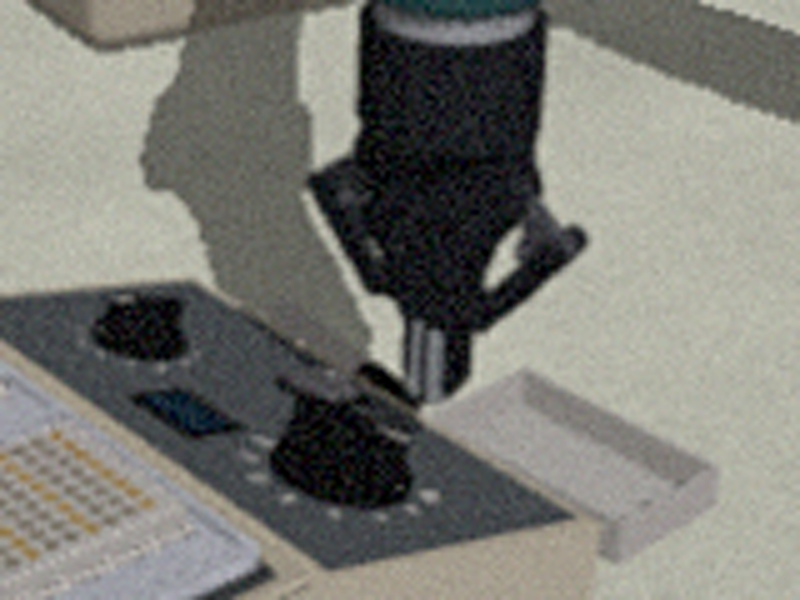

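The scene crop shows the closed tips at (425,395), just in front of the speed bar and above the panel. I'll descend and compute the sweep.

```bash
python3 -m inch '[[[-1,0,10,-0.01,255],[-1,0,20,-0.01,255],[-1,0,28,-0.01,255],[-1,0,28,-0.01,255],[-1,0,28,-0.01,255]]]'
cat > sweep.py <<'E'
from plan import *
s,p,M,y=cur();print(s['time_s'],p,np.degrees(y),'tgt0 err')
for a in sys.argv[1:]:
    th,g=map(float,a.split(','));P,yaw=pose(th,gap=g/1000);print(a,row(P,yaw,M,p,y))
E
python3 sweep.py 105,6 105,1 97,0 88,0 79,0 70,0
```

```text
time_s: 4.58
tool_pos: [0.5004, -0.019, 0.0955]
orientation: [-0.8, 3.038, -0.0]
wrist_force: [-0.2, 0.1, 0.0]
grip_width: 0.0002
gripper_force: 0.0
4.575 [ 0.50044177 -0.01901109  0.09547147] -150.48276442348794 tgt0 err
105,6 [-4.5, -0.2, 0.8, np.float64(0.001)]
105,1 [-9.4, -0.2, -0.3, np.float64(0.001)]
97,0 [-14.1, 1.9, -0.9, np.float64(0.14)]
88,0 [-18.5, 3.6, -1.6, np.float64(0.297)]
79,0 [-23.1, 4.5, -3.1, np.float64(0.455)]
70,0 [-27.8, 4.7, -4.7, np.float64(0.612)]
```

```bash
python3 -m inch '[[[-9,0,0,0,255],[-14,2,-1,0.14,255],[-18.5,3.5,-1.5,0.3,255],[-23,4.5,-3,0.46,255],[-28,4.5,-4.5,0.61,255]]]'
python3 sweep.py 70,0 62,0 53,0 44,0 35,0 26,0
```

```text
time_s: 5.2
tool_pos: [0.5208, -0.0015, 0.0993]
orientation: [-0.157, -3.134, 0.002]
wrist_force: [-3.4, -0.7, -2.9]
grip_width: -0.0002
gripper_force: 1.6
5.2 [ 0.52080963 -0.00150105  0.0993478 ] 174.2716633158506 tgt0 err
70,0 [-1.5, 0.4, -0.8, np.float64(-0.004)]
62,0 [-5.1, 2.4, -2.2, np.float64(0.136)]
53,0 [-9.5, 4.0, -3.6, np.float64(0.293)]
44,0 [-14.1, 4.9, -4.9, np.float64(0.45)]
35,0 [-18.8, 5.0, -6.1, np.float64(0.607)]
26,0 [-23.5, 4.4, -7.1, np.float64(0.764)]
```

```bash
python3 -m inch '[[[-3.5,2,-1.5,0.14,255],[-8,3.5,-3,0.3,255],[-12.5,4.5,-4,0.45,255],[-17.5,4.5,-5.5,0.61,255],[-22,4,-6.5,0.76,255]]]'
python3 sweep.py 26,0 17,0 9,0 0,0 -9,0 -18,0
```

```text
time_s: 5.82
tool_pos: [0.545, 0.0014, 0.1064]
orientation: [-1.308, -2.856, -0.001]
wrist_force: [0.6, 0.7, 0.3]
grip_width: 0.0
gripper_force: 0.0
5.825 [0.54497056 0.00135003 0.1063827 ] 130.78766391730966 tgt0 err
26,0 [-0.4, -0.8, 0.0, np.float64(0.006)]
17,0 [-4.6, 1.4, -0.7, np.float64(0.163)]
9,0 [-8.6, 2.7, -1.2, np.float64(0.302)]
0,0 [-13.4, 3.5, -1.5, np.float64(0.459)]
-9,0 [-18.2, 3.6, -2.5, np.float64(0.616)]
-18,0 [-22.9, 2.9, -3.1, np.float64(0.773)]
```

```bash
python3 -m inch '[[[-4.5,1.5,-0.5,0.16,255],[-8.5,2.5,-1,0.3,255],[-13.5,3.5,-1.5,0.46,255],[-18,3.5,-2.5,0.62,255],[-18,3.5,-2.5,0.62,255]]]'
python3 sweep.py -9,0 -18,0 -27,0 -35,0
python3 - <<'E'
from geo import *
im=viewer.get_image('top')[:,:,::-1]
cv2.imwrite('pics/g.png',cv2.convertScaleAbs(cv2.resize(im[136:236,208:368],None,fx=5,fy=5,interpolation=cv2.INTER_CUBIC),alpha=1.8))
E
```

```text
time_s: 6.45
tool_pos: [0.5601, -0.0104, 0.1092]
orientation: [2.109, 2.327, 0.001]
wrist_force: [-0.8, 0.3, -0.2]
grip_width: 0.0003
gripper_force: 0.0
6.45 [ 0.56009373 -0.01043346  0.10915664] 95.60858440483213 tgt0 err
-9,0 [0.4, -0.5, 0.3, np.float64(0.002)]
-18,0 [-3.9, 1.7, -0.3, np.float64(0.159)]
-27,0 [-8.4, 3.2, -0.7, np.float64(0.317)]
-35,0 [-12.7, 4.0, -0.8, np.float64(0.456)]
```

View pics/g.png

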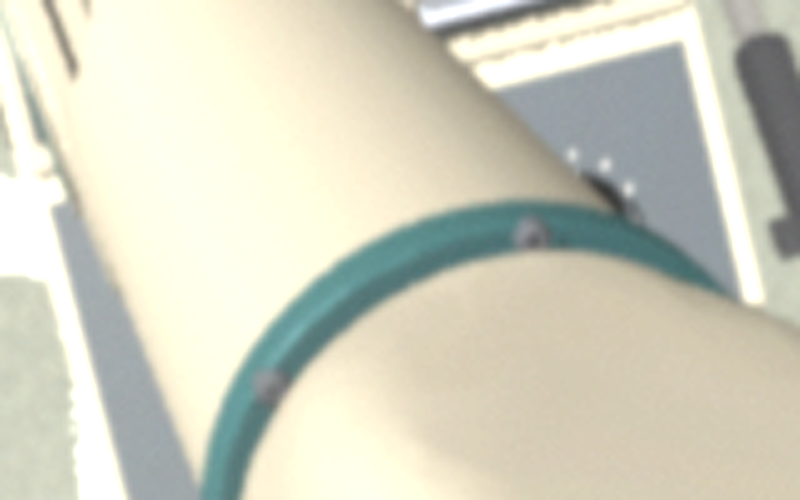

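The top view is blocked by the forearm, so I'll check with the wrist camera later. Next is the final push to about -35°.

```bash
python3 -m inch '[[[-4,2,-0.5,0.16,255],[-8.5,3.5,-1,0.32,255],[-8.5,3.5,-1,0.32,255],[-12.5,4.5,-1,0.46,255],[-12.5,4.5,-1,0.46,255]]]'
python3 sweep.py -35,0 -35,10
cat > wv.py <<'E'
from plan import *
s,p,M,y=cur();im=viewer.get_image('wrist')[:,:,::-1].copy();cal=viewer.get_calibration('wrist')
Tt=np.eye(4);Tt[:3,:3]=M;Tt[:3,3]=p;w2c=np.linalg.inv(Tt@np.array(cal['tool_from_camera']))
for k,c in((5,(0,255,255)),(6,(0,0,255)),(7,(0,255,0))):
  a=proj(W(q,ring([k],.0406)),cal,w2c)[0]; print(k,a*800/512); cv2.circle(im,tuple(int(round(v)) for v in a),1,c,-1)
cv2.imwrite('pics/%s.png'%sys.argv[1],cv2.resize(im,(800,600),interpolation=cv2.INTER_CUBIC))
E
python3 wv.py h
```

```text
time_s: 7.12
tool_pos: [0.5649, -0.0233, 0.1099]
orientation: [2.582, 1.788, -0.001]
wrist_force: [-0.2, -0.4, -0.7]
grip_width: 0.0002
gripper_force: 0.0
7.125 [ 0.56486034 -0.02329806  0.10987474] 69.3988971102948 tgt0 err
-35,0 [0.8, 0.2, -0.1, np.float64(-0.001)]
-35,10 [10.7, 0.0, -1.5, np.float64(-0.001)]
5 [450.17339203 367.7575402 ]
6 [453.55863966 416.37686938]
7 [428.83829302 452.85709251]
```

View pics/h.png

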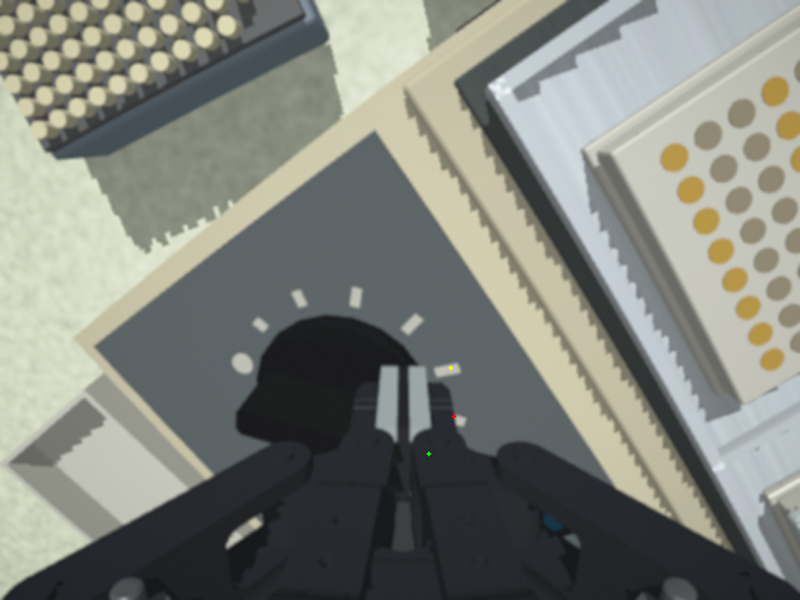

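The wrist view shows the tip beside the hidden bar, whose tail is at (240-330,410). The knob has turned, but the pointer can't be seen yet. I'll back off, lift, turn towards the key and check from there.

```bash
python3 -m inch '[[[10,0,-2,0,255],[10,0,-20,0,255],[10,0,-60,0,255],[10,0,-90,0.16,255],[10,0,-120,0.32,255]]]'
python3 - <<'E'
from plan import *
s,p,M,y=cur();print(p,np.degrees(y))
# uphill tip edge (11mm ahead of centre) at key-centre+4mm: centre 7mm downhill
K=W(q,[[-.055-.007,-.075,.010]])[0]
P=np.array([K[0],K[1],.18]);print(K,row(P,q[3],M,p,y))
E
```

```text
time_s: 7.8
tool_pos: [0.5685, -0.0126, 0.2311]
orientation: [-2.839, -1.345, -0.001]
wrist_force: [0.8, 0.1, -0.5]
grip_width: 0.0
gripper_force: 0.0
[ 0.56853643 -0.01262255  0.23112083] 50.69352572837388
[ 0.49843195 -0.1159172   0.06931652] [-124.4, 11.2, 51.0, np.float64(0.632)]
```

```bash
python3 -m inch '[[[-30,3,0,0.16,255],[-60,6,0,0.32,255],[-90,9,10,0.48,255],[-124,11,20,0.63,255],[-124,11,20,0.63,255]]]'; python3 wv.py i
```

```text
time_s: 8.43
tool_pos: [0.4967, -0.1182, 0.2094]
orientation: [3.115, 0.399, -0.004]
wrist_force: [0.2, 0.2, 0.2]
grip_width: -0.0
gripper_force: 0.0
5 [264.44685759  77.26378558]
6 [304.34527333  99.6240415 ]
7 [328.46088433 136.97811429]
```

View pics/i.png

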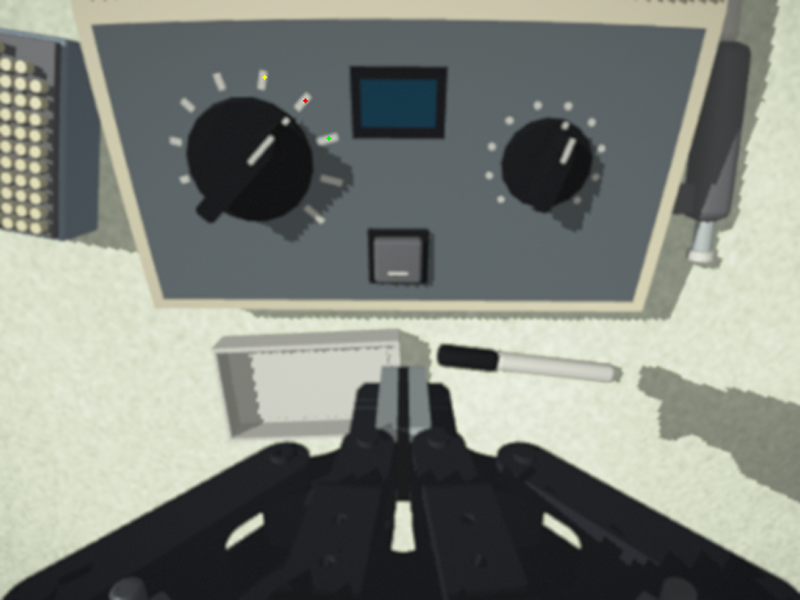

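The wrist view shows the pointer line (248,163)-(287,120) aimed at dash 6 at (305,100), so the selector sits in click 6 and the timer is unchanged. Now I'll press the key.

Run:
```python
from plan import *
s,p,M,y=cur();K=W(q,[[-.055-.007,-.075,.010]])[0]
zc=W(q,[[-.055+.004,-.075,.010]])[0][2]+TIP
print(row(np.array([K[0],K[1],zc+.008]),q[3],M,p,y),'contact TCP z',zc)
```

```text
[0.3, -0.6, 118.9, np.float64(0.006)] contact TCP z 0.0829844088940655
```

```bash
python3 -m inch '[[[0,0,40,0.01,255],[0,-0.5,80,0.01,255],[0,-0.5,110,0.01,255],[0,-0.5,119,0.01,255],[0,-0.5,119,0.01,255]]]'
python3 -m inch '[[[0,0,4,0,255],[0,0,8,0,255],[0,0,10,0,255],[0,0,12,0,255],[0,0,12,0,255]]]'
```

```text
time_s: 9.1
tool_pos: [0.4992, -0.1152, 0.091]
orientation: [-3.117, -0.39, -0.001]
wrist_force: [0.1, -0.3, 0.5]
grip_width: 0.0002
gripper_force: 0.0
time_s: 9.72
tool_pos: [0.4993, -0.116, 0.0791]
orientation: [3.117, 0.387, 0.003]
wrist_force: [0.9, 0.8, 2.8]
grip_width: -0.0
gripper_force: 1.3
```

```bash
python3 -m inch '[[[0,0,1,0,255],[0,0,2,0,255],[0,0,2,0,255],[0,0,2,0,255],[0,0,2,0,255]]]'
```

```text
time_s: 10.35
tool_pos: [0.4987, -0.1162, 0.0769]
orientation: [3.117, 0.386, 0.001]
wrist_force: [1.4, 0.6, 4.6]
grip_width: -0.0002
gripper_force: 1.9
```

```bash
python3 -m inch '[[[0,0,0.5,0,255],[0,0,1,0,255],[0,0,1,0,255],[0,0,1,0,255],[0,0,1,0,255]]]'
```

```text
time_s: 10.98
tool_pos: [0.4988, -0.1162, 0.0765]
orientation: [3.117, 0.386, 0.002]
wrist_force: [1.1, 0.6, 10.8]
grip_width: -0.0001
gripper_force: 5.3
```

The force rose sharply to 10.8 N with almost no further travel, so the key is at its bottom stop. I'll lift off.

```bash
python3 -m inch '[[[0,0,-5,0,255],[0,0,-20,0,255],[0,0,-60,0,255],[0,0,-110,0,255],[0,0,-130,0,255]]]'; python3 wv.py j
```

```text
time_s: 11.6
tool_pos: [0.4985, -0.1163, 0.2086]
orientation: [3.117, 0.386, 0.003]
wrist_force: [0.1, 0.8, -0.5]
grip_width: -0.0001
gripper_force: 0.0
5 [265.73722244  84.69175137]
6 [305.69625202 106.59458484]
7 [330.00117772 143.54000747]
```

View pics/j.png

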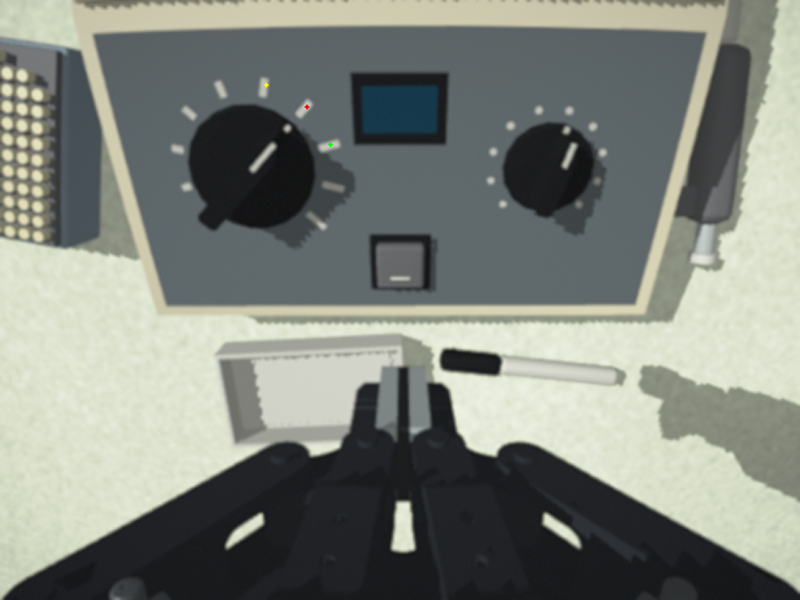

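The pointer is still on dash 6 (306,107), the key is up at (400,265), and the timer and loose items haven't moved.

```bash
python3 -c "from cell import r; print(r.finish_job())"
```

```text
the job is handed in; nothing more can be done
None
```

The job is handed in at about 12 s of the 42 s allowed: the speed selector is on speed 6, the start key was pressed to its stop and came back up, and the last picture shows the timer and every loose item in view where they were; no verdict came back.

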